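# Refit the knob of the shell tumbler

## Task

Put the loose black knob back on the square control shaft of the bench tumbler: rest it on the shaft, turn it slowly under light pressure until it drops fully home, then turn it, and the stiff shaft with it, until its bar grip lies along the white index line on the housing, and let go. Be gentle: press with no more than 25 N while seating it, and do not knock over or shift the thread spool or the bead jar.

Things in the scene. Friction and masses are not known exactly. Their poses are not given: they have to be found in the camera images.
- knob: Loose black plastic knob, 55 mm high, about 60 g, upright on the table. Origin: centre of its underside; z up. A square hub 30 x 30 mm, 21 mm high, has a square bore in its underside, 17.5 mm wide, 21 mm deep, sides parallel to the knob's x and y. Above it a disc, 44 mm diameter, from 21 to 25 mm height.
- bar (a point): Centre of the knob's bar grip, 40 mm above the knob's underside: a bar 44 mm long along the knob's x, 14 mm thick along y, from 25 to 55 mm height; pinch it from above across its thickness, fingertips just above the disc. The same both ways round.
- tumbler: Fixed bench tumbler for shells. Origin: on the table below the shaft axis; z up. Dark base plate, x -90 to 90, y -60 to 270 mm, 20 mm high; on it a grey housing 150 x 110 mm, centred on the shaft, top at 70 mm. A white index line runs along x on its top, on both sides of the shaft. A dark drum (88 mm diameter, along x, axis 155 mm in +y from the shaft) lies beside it, top at 117 mm.
- seat (a point): On the shaft axis, at the top of the round metal boss (52 mm diameter), 74 mm above the table: the knob's origin lies here when fully home. Fixed to the tumbler, x along the index line.
- shaft_tip (a point): Tip of the upright steel shaft, 19 mm above the seat; does not turn with it. From the seat: 16 mm square for 12 mm, a round pilot 16 mm in diameter for 3 mm, a taper to 8 mm. How the square stands varies, untold. The bore slips over the pilot at any angle, rests on the square 12 mm above home and drops when they agree to 0.1 rad (every quarter turn). Stiff: 0.1 N m turns it (hard pressing drags it along); no stops.
- spool: Thread spool standing on the table, 40 mm diameter, 50 mm high, loose. Origin: centre of its underside. To be left alone.
- bead_jar: Small amber bead jar, 42 mm diameter, 55 mm high, loose. Origin: centre of its underside. To be left alone.
Not all that is in view belongs to the job. Of the things like the knob, leave any that is pink; of the rest the larger one is meant.

How it is judged:
By the outcome, as a careful person would: the job done as asked, in the order asked, and still so for the second after the job is handed in, with the robot touching nothing.
It also fails if it takes over 61 s, if anything falls off the work surface, if the arm or the gripper's body presses on something with over 40 N, if the wrist force passes 120 N, or if a joint passes its speed limit or range.

## Robot

A 6-joint arm with a two-finger parallel gripper is mounted at the origin on the work surface. World frame = base frame: x ahead of the robot, y to its left, z up, the work surface at z = 0. Lengths are in m, angles in rad, forces in N, time in s.
With the tool pointing down it reaches from about 0.35 to 1 m from the base axis. Payload 7.1 kg.
Tool frame: the origin (TCP) lies between the finger pads; the fingertips stand 22 mm ahead of it and the grasp point (between the pads) lies 3 mm ahead of it; z points along the fingers, y is the line along which they close (so a half turn about z gives the same grasp; the last joint's range is limited). The gripper opens to 85 mm and grips with 20 to 120 N. Pads are 22 mm wide; open, the fingers measure 114 mm over their backs; the gripper's body (76 mm by 85 mm) begins 54 mm behind the grasp point. The pads swing forward as they close: fully open they stand 13 mm farther back than shut.
Start: joints at [-1.251, 0.423, 1.63, -0, 1.089, -0.019], TCP at [0.208, -0.589, 0.253] pointing down, gripper open.
Joint ranges: [-3, 3], [-0.9, 2.11], [0.09, 2.58], [-1.31, 4.45], [0.11, 2.69], [-2.54, 2.54]. Speed limits (rad/s): [2.39, 2.39, 3.01, 3.14, 3.14, 3.14].

## Interface

Orientations are given as a rotation vector (axis times angle).
In Python, from rig import manip gives the robot as it stands. The module is installed in compiled form; this text tells all that it offers. Calls block until the motion is done:
- manip.move_to(position, orientation): joint-space move of the TCP to a pose.
- manip.servo_line(position, orientation=None, rate=0.15): straight line of the TCP; orientation=None keeps the orientation; rate is the mean speed in m/s.
- manip.set_joints(angles): joint-space move.
- manip.command_gripper(opening, f_grip=None): finger opening in m; f_grip is the grip in N (None keeps the last); returns when the fingers have stopped.
- manip.hold(seconds).
- manip.solve_ik(position, orientation): joint angles nearest the present ones, or None.
- manip.camera(name): name is "scene" or "side" or "wrist"; returns a dict with "image" (400x640x3 uint8, red, green, blue), "fx", "fy", "cx", "cy" (pixels), "cam_to_world" (4x4, takes a point from camera to world coordinates); the wrist camera has in their place "mount" (4x4, takes a point from camera to tool coordinates, whose origin is the TCP and whose axes are the flange's). Camera axes: x right, y down, z forward; pixel columns grow to the right and rows downward; lengths in m; the calibration is good to about 2 mm. A picture is of the moment at which its call begins: read the wrist's pose just before it. There is no depth.
A pose or a line that the arm cannot do raises manip.IKError and nothing moves.
- manip.sign_off(): hands the job in; it is judged then, once.
Readings, each from a call of its own:
- manip.get_time(): time.
- manip.get_joint_positions(): joint angles.
- manip.get_joint_vel(): joint speeds.
- manip.get_tau(): joint torques, N m.
- manip.get_position(): TCP position.
- manip.get_ee_rot(): TCP orientation.
- manip.get_contact_force(): force on the tool from outside, world axes, zero at the start.
- manip.get_torque(): the same for the moment, N m.
- manip.get_width(): finger opening in m.
- manip.get_grip_force(): force on a finger pad.
Only numpy, scipy, OpenCV 4.12 (cv2) and the standard library are available. Lean on these libraries where they do the work, as an engineer would, in place of code of your own. Each camera call takes 0.05 s, during which the arm holds its last target. There are 200 camera calls.

## Working session

There is one attempt and no reset: what is moved stays moved. The work goes in short steps, each a Python script; the robot and the scene stay as the last script left them, time stands still between calls to the robot, and variables do not carry over. Pictures are saved under pics/ and viewed, at most 10 in all, crops included, and the job is handed in when it is done.

```bash
mkdir -p pics; python3 - <<'E'
from rig import manip as m
import cv2,numpy as np
for n in("scene","side"):
    c=m.camera(n); cv2.imwrite(f"pics/{n}0.png",c["image"][:,:,::-1]); np.savez(f"{n}0.npz",**c)
    print(n,c["fx"],c["cx"],c["cy"],np.round(c["cam_to_world"],3).tolist())
c=m.camera("wrist");print(np.round(c["mount"],3).tolist(),c["fx"]);cv2.imwrite("pics/wrist0.png",c["image"][:,:,::-1])
print(m.get_time(),m.get_ee_rot(),m.get_contact_force())
E
```

```text
scene 401.1199925910779 320.80597802229397 207.39510036720804 [[-0.675, 0.432, -0.598, 0.981], [0.738, 0.397, -0.545, 0.257], [0.002, -0.81, -0.587, 0.487], [0.0, 0.0, 0.0, 1.0]]
side 391.490863527064 324.1757439426783 199.65204398213154 [[0.995, -0.036, 0.088, 0.472], [-0.094, -0.512, 0.854, -0.836], [0.014, -0.858, -0.513, 0.485], [0.0, 0.0, 0.0, 1.0]]
[[-0.0, -0.955, -0.297, 0.075], [1.0, -0.0, 0.0, 0.001], [-0.0, -0.297, 0.955, -0.121], [0.0, 0.0, 0.0, 1.0]] 289.4710809422884
0.15 [-3.09544096e+00 -5.29443614e-01  3.22711204e-04] [0.07700187 0.3581714  1.21508983]
```

View pics/scene0.png

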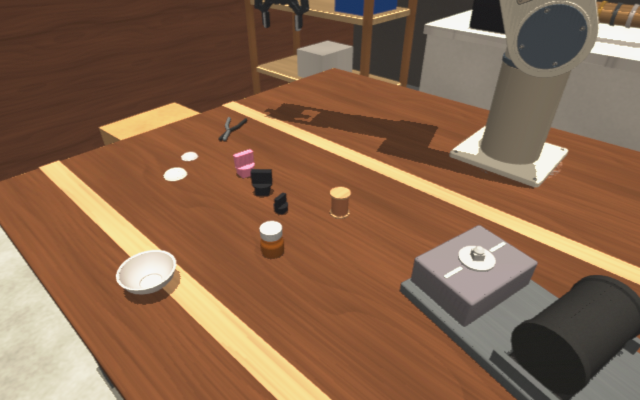

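View pics/side0.png

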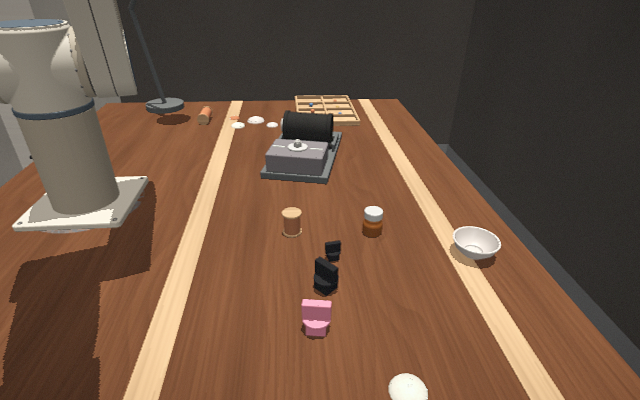

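Scene: the pink knob is at (245,163), the large black one at (262,181) and the small one at (281,204). The spool is at (340,200), the jar at (271,240), and the shaft at (479,252) with the index line running (447,275)–(503,244). Side: the large black knob is at (326,277), the small one at (333,249), the spool at (291,222), the jar at (373,222) and the shaft at (298,145).

```bash
cat >h.py <<'E'
import numpy as np,cv2
def ray(c,uv):
    M=c["cam_to_world"]; d=M[:3,:3]@[(uv[0]-c["cx"])/c["fx"],(uv[1]-c["cy"])/c["fy"],1]
    return M[:3,3],d/np.linalg.norm(d)
def plane(c,uv,z):
    o,d=ray(c,uv); return o+d*(z-o[2])/d[2]
def tri(c1,u1,c2,u2):
    o1,d1=ray(c1,u1);o2,d2=ray(c2,u2)
    t=np.linalg.lstsq(np.c_[d1,-d2],o2-o1,rcond=None)[0]
    p,q=o1+d1*t[0],o2+d2*t[1]; return (p+q)/2,np.linalg.norm(p-q)
E
python3 - <<'E'
from h import *
S={k:v for k,v in np.load("scene0.npz").items()};T={k:v for k,v in np.load("side0.npz").items()}
for n,a,b in(("knob",(262,181),(326,277)),("small",(281,204),(333,249)),("pink",(245,163),(316,317)),("spooltop",(340,194),(291.5,213)),("jartop",(271,230),(373.5,212)),("tip",(480,249),(297.5,142))):
    print(n,tri(S,a,T,b))
print([plane(S,u,.07).round(4) for u in((447,275),(462,267),(491,251),(503,244))])
print([plane(T,u,.07).round(4) for u in((274,147),(322,149.5))])
for n,c,roi in(("scene",S,(235,155,300,220)),("side",T,(300,232,350,300))):
    x0,y0,x1,y1=roi; im=c["image"][y0:y1,x0:x1]
    nn,l,s,ce=cv2.connectedComponentsWithStats((im.max(2)<50).astype(np.uint8))
    print(n,[(s[i].tolist(),(ce[i]+[x0,y0]).round(1)) for i in range(1,nn) if s[i,4]>30])
    cv2.imwrite(f"pics/{n}crop.png",cv2.resize(im[:,:,::-1],None,fx=6,fy=6,interpolation=2))
E
```

```text
knob (array([ 0.52801106, -0.32918135,  0.02645293]), np.float64(0.0039195317477838856))
small (array([ 0.55075519, -0.24453359,  0.01907471]), np.float64(0.0021318237875553258))
pink (array([ 0.50391013, -0.41684945,  0.02672979]), np.float64(0.004289796803000717))
spooltop (array([ 0.47459007, -0.15449344,  0.04670287]), np.float64(0.0014893301097354508))
jartop (array([ 0.6430773 , -0.16779813,  0.04971847]), np.float64(0.0016646350385973183))
tip (array([0.49616359, 0.13065135, 0.08721872]), np.float64(0.007139720000829804))
[array([0.5551, 0.1149, 0.07  ]), array([0.5254, 0.1233, 0.07  ]), array([0.4626, 0.1401, 0.07  ]), array([0.4339, 0.1471, 0.07  ])]
[array([0.4361, 0.1346, 0.07  ]), array([0.5617, 0.1103, 0.07  ])]
scene [([16, 17, 21, 12, 235], array([261.2, 177.5])), ([20, 31, 15, 10, 122], array([262.2, 190.9])), ([40, 40, 12, 19, 160], array([280.4, 204.8]))]
side [([25, 11, 16, 19, 203], array([332.4, 251.2])), ([14, 28, 24, 36, 515], array([325.3, 278.2]))]
```

```bash
cat >>h.py <<'E'
from scipy.spatial.transform import Rotation as Rn
from rig import manip as m
def ori(yaw): return (Rn.from_euler('z',yaw)*Rn.from_euler('x',np.pi)).as_rotvec()
def wrist(name):
    p=np.array(m.get_position());R=Rn.from_rotvec(m.get_ee_rot()).as_matrix()
    c=m.camera("wrist");W=np.eye(4);W[:3,:3]=R;W[:3,3]=p;c["cam_to_world"]=W@c["mount"]
    cv2.imwrite(f"pics/{name}.png",c["image"][:,:,::-1]);np.savez(name+".npz",**c);return c
E
python3 - <<'E'
from h import *
m.move_to([.528,-.329,.22],ori(1.0))
wrist("w1");print(m.get_time(),m.get_position())
E
```

```text
1.7333 [ 0.52741778 -0.33007283  0.2201254 ]
```

View pics/w1.png

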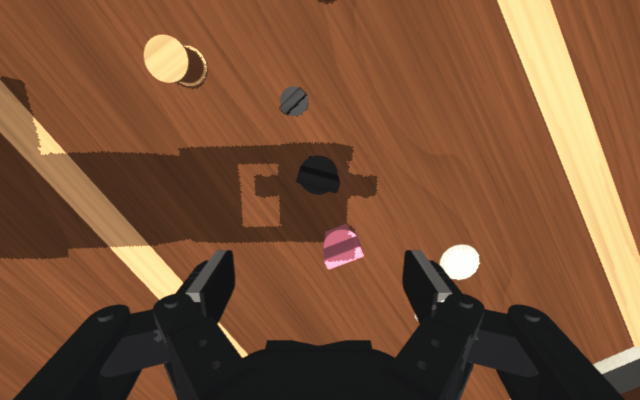

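The wrist view shows the big knob at (319,175), with the small one at (293,100) and the pink one at (342,247). I need a stretched crop to read the bar's direction.

```bash
python3 - <<'E'
from h import *
c=np.load("w1.npz");im=c["image"][75:275,230:400].astype(float)
cv2.imwrite("pics/w1c.png",cv2.resize(np.clip(im*3.5,0,255).astype(np.uint8)[:,:,::-1],None,fx=3,fy=3,interpolation=2))
E
```

```text
(no output)
```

View pics/w1c.png

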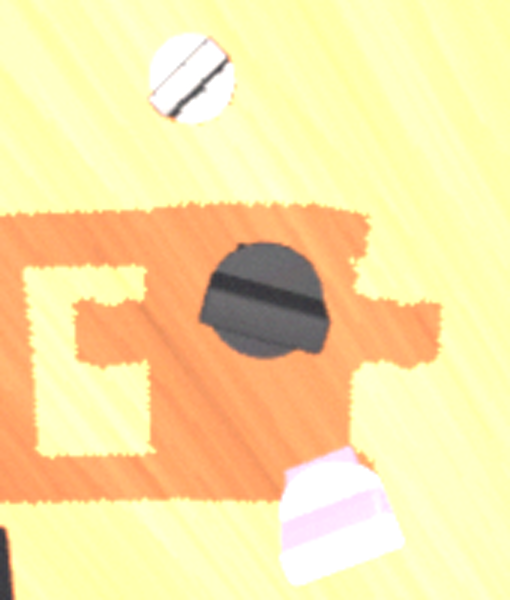

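The crop shows the bar top as a grey band with crop corners (212,287), (327,318), (322,352), (200,322). The dark strip above it is its camera-side face.

```bash
python3 - <<'E'
from h import *
c=dict(np.load("w1.npz"))
P=[plane(c,(230+u/3,75+v/3),.055) for u,v in((212,287),(327,318),(322,352),(200,322))]
P=np.array(P);print(P.round(4),P.mean(0).round(4))
for i,j in((0,1),(3,2),(0,3),(1,2)):
    d=P[j]-P[i];print(np.linalg.norm(d).round(4),np.arctan2(d[1],d[0]).round(3))
print(plane(c,(230+265/3,75+300/3),.025))
E
```

```text
[[ 0.5211 -0.3082  0.055 ]
 [ 0.5479 -0.3382  0.055 ]
 [ 0.5402 -0.3475  0.055 ]
 [ 0.5109 -0.316   0.055 ]] [ 0.53   -0.3274  0.055 ]
0.0403 -0.841
0.043 -0.822
0.0128 -2.484
0.0121 -2.264
[ 0.52996895 -0.32723568  0.025     ]
```

```bash
python3 - <<'E'
from h import *
k=np.array([.530,-.3273]);y=2.31
m.command_gripper(.05,60)
m.move_to([*k,.13],ori(y))
m.servo_line([*k,.050],rate=.08)
print(m.get_contact_force(),m.get_position())
m.command_gripper(0.0,60)
print("w",m.get_width(),m.get_grip_force(),m.get_contact_force())
m.servo_line([*k,.20],rate=.12)
print("w",m.get_width(),m.get_contact_force())
s=np.array([.496,.1305])
t=s-.03*np.array([np.cos(2.91),np.sin(2.91)])
m.move_to([*t,.24],ori(2.91));m.hold(.1)
print(m.get_position(),m.get_time(),m.get_joint_positions())
wrist("w2")
E
```

```text
[-0.08827905  0.00331749  0.11089001] [ 0.53039938 -0.32755994  0.05052742]
w 0.013200188382442338 59.38815236091614 [-0.65341044  0.79067844  3.36610109]
w 0.013496451484555682 [ 0.52503973  0.69864399 -1.070004  ]
[0.52555036 0.12270306 0.23987964] 8.0917 [ 2.07381291e-01  3.15720181e-01  1.83019988e+00 -1.52977467e-04
  9.95764780e-01 -1.13016371e+00]
```

View pics/w2.png

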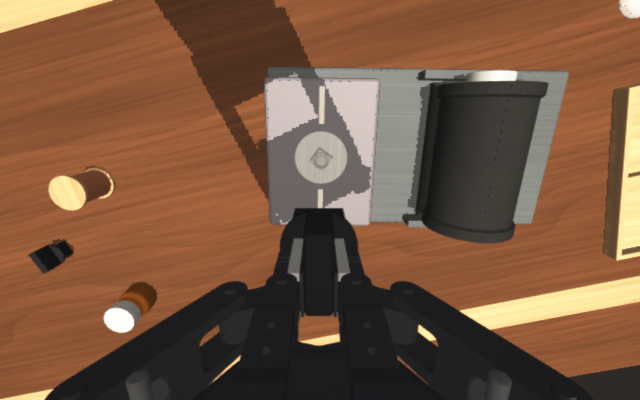

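The knob is held (bottom centre). The boss is at (320,157), with line segments at column ~321 (rows 85–123) and (320,190–205). I'll measure the boss, the line and the square.

```bash
python3 - <<'E'
from h import *
c=dict(np.load("w2.npz"));im=c["image"]
cr=im[75:215,255:385].astype(float)
cv2.imwrite("pics/w2c.png",cv2.resize(cr.astype(np.uint8)[:,:,::-1],None,fx=4.2,fy=4.2,interpolation=2))
print(im[157,285:350:6].tolist());print(im[104,305:340:3].tolist(),im[197,305:340:3].tolist())
E
```

```text
[[108, 102, 100], [109, 102, 100], [185, 180, 168], [187, 183, 170], [183, 178, 167], [155, 150, 137], [167, 162, 148], [158, 153, 140], [183, 178, 166], [192, 187, 174], [185, 179, 167]]
[[213, 200, 195], [213, 200, 195], [206, 193, 188], [111, 105, 103], [112, 106, 104], [223, 212, 189], [222, 210, 188], [111, 105, 102], [111, 105, 103], [115, 107, 105], [206, 191, 186], [217, 202, 197]] [[107, 100, 99], [107, 100, 99], [108, 100, 99], [107, 100, 99], [137, 127, 120], [221, 208, 185], [123, 115, 110], [107, 99, 99], [107, 100, 99], [107, 100, 99], [107, 100, 98], [130, 121, 119]]
```

View pics/w2c.png

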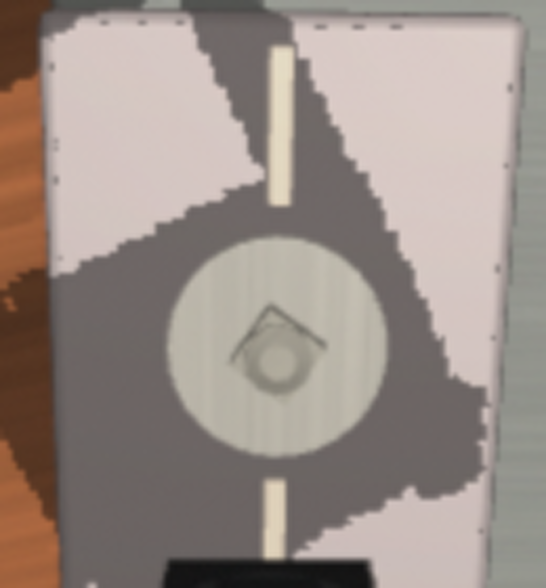

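The crop shows the boss spanning x 166–388 and y 236–457, the tip at (278,361) and the square's corners at (270,305), (327,346), (232,362). The index line segments are at x≈281 (top) and x≈275 (bottom).

```bash
python3 - <<'E'
from h import *
c=dict(np.load("w2.npz"));im=c["image"].astype(int)
f=lambda u,v,z:plane(c,(255+(u+.5)/4.2-.5,75+(v+.5)/4.2-.5),z)
print("boss",f(277,346.5,.074),"width",np.linalg.norm(f(166,346,.074)-f(388,346,.074)))
print("tip",f(278,361,.093))
M=((im[...,0]-im[...,2])>27)&(im[...,0]>150);M[:80]=0;M[206:]=0;M[:,:305]=0;M[:,335:]=0
v,u=np.nonzero(M);P=np.array([plane(c,(a,b),.07) for a,b in zip(u,v)])[:,:2]
hi=v<130;print(hi.sum(),(~hi).sum(),"segs",P[hi].mean(0),P[~hi].mean(0))
d=P[hi].mean(0)-P[~hi].mean(0);print("line yaw",np.arctan2(d[1],d[0]))
d=cv2.fitLine(P.astype(np.float32),cv2.DIST_L2,0,.01,.01).ravel();print(d,np.arctan2(d[1],d[0]))
for q in((327,346),(232,362)):
    for z in(.074,.086):
        e=f(*q,z)-f(270,305,z);print("edge",z,np.linalg.norm(e),np.arctan2(e[1],e[0])%(np.pi/2))
# knob bar yaw check in hand: tool yaw
R=Rn.from_rotvec(m.get_ee_rot()).as_matrix();print("tool yaw",np.arctan2(R[1,0],R[0,0]))
E
```

```text
boss [0.49723507 0.13043781 0.074     ] width 0.05259843195386028
tip [0.49739092 0.13048953 0.093     ]
187 82 segs [0.44902488 0.14273103] [0.53885415 0.12003166]
line yaw 2.8940795427679977
[ 0.9693514  -0.24567842  0.47640777  0.13581152] -0.2482195
edge 0.074 0.016599662169839362 0.7174840902032763
edge 0.086 0.015906156477915177 0.7174840902032755
edge 0.074 0.016210579871638275 0.7465346089977535
edge 0.086 0.01553332937729997 0.7465346089977526
tool yaw 2.908445057944056
```

```bash
python3 - <<'E'
from h import *
s=[.4973,.1305];y=1.95
m.move_to([*s,.20],ori(y))
m.servo_line([*s,.150],rate=.1);m.hold(.2)
b=np.array(m.get_contact_force());print("base",b,m.get_position(),m.get_time())
z=.150
F=lambda:m.get_contact_force()[2]-b[2]
while z>.128 and F()<4:
    z-=.0007;m.servo_line([*s,z],rate=.03)
print("rest cmd",z,m.get_position(),m.get_contact_force()-b,m.get_torque(),m.get_time())
t=m.get_time();y+=.03;m.servo_line([*s,z],ori(y));print("dt",m.get_time()-t,F())
print(m.solve_ik([*s,z],ori(2.894)))
E
```

```text
base [-0.47690335 -0.32782524 -0.09010415] [0.49777428 0.13062292 0.15069772] 9.925
rest cmd 0.13599999999999987 [0.49742812 0.13052136 0.13625634] [ 0.42523413 -0.44551104  4.25778792] [-0.23256373  0.03295108  0.00678418] 14.925
dt 0.25 3.670341094736421
[ 0.23348311  0.43908464  1.95054629  0.          0.75196172 -1.08972056]
```

```bash
python3 - <<'E'
from h import *
s=[.4973,.1305];y=1.98;z=.136;b=-.09
F=lambda:m.get_contact_force()[2]-b
fm=0
while y<2.75 and m.get_time()<35:
    f=F();fm=max(fm,f);pz=m.get_position()[2]
    if pz<.1335: break
    if f<3: z-=.0007
    elif f>7: z+=.0005
    else: y+=.04
    m.servo_line([*s,z],ori(y),rate=.03)
    print(round(y,2),round(z,4),round(f,1),round(pz,4))
print("drop?",y,z,F(),m.get_position(),m.get_torque(),m.get_time())
while z>.121 and F()<8 and m.get_position()[2]<.134 and m.get_time()<40:
    z-=.001;m.servo_line([*s,z],ori(y),rate=.03);fm=max(fm,F())
print("end",y,z,fm,F(),m.get_position(),m.get_torque(),m.get_time())
E
```

```text
2.02 0.136 3.7 0.1362
2.06 0.136 5.2 0.1361
2.1 0.136 5.2 0.1361
2.14 0.136 5.5 0.1361
2.18 0.136 4.6 0.1361
2.22 0.136 4.5 0.136
2.26 0.136 3.5 0.136
2.26 0.1353 1.0 0.1359
2.26 0.1346 -0.5 0.1352
2.26 0.1339 -0.1 0.1346
2.26 0.1332 1.0 0.134
drop? 2.2600000000000002 0.13319999999999999 0.6643005815407139 [0.4975713  0.13048809 0.13327088] [-0.61283359 -0.87091763  0.04879801] 17.925
end 2.2600000000000002 0.12319999999999998 14.382184187343604 14.382184187343604 [0.49787515 0.1304469  0.12443245] [-0.92632239 -0.06920059  0.07725554] 20.425
```

```bash
python3 - <<'E'
from h import *
s=[.4973,.1305];y=2.26
m.servo_line([*s,.1238],rate=.03);print(m.get_contact_force())
for y in np.linspace(2.26,2.894,14)[1:]:
    m.servo_line([*s,.1238],ori(y),rate=.03)
m.hold(.2)
R=Rn.from_rotvec(m.get_ee_rot()).as_matrix();print("yaw",np.arctan2(R[1,0],R[0,0]),m.get_position(),m.get_contact_force(),m.get_torque(),m.get_time())
m.command_gripper(.05,60)
p=m.get_position();m.servo_line([*s,.21],rate=.1)
t=np.array(s)-.03*np.array([np.cos(2.894),np.sin(2.894)])
m.servo_line([*t,.25],rate=.15);m.hold(.2)
wrist("w3");im=cv2.imread("pics/w3.png")[75:235,245:395]
cv2.imwrite("pics/w3c.png",cv2.resize(np.clip(im*1.6,0,255).astype(np.uint8),None,fx=3.6,fy=3.6,interpolation=2));print(m.get_time())
E
```

```text
[ 3.11211586 -3.90128825  7.97044123]
yaw 2.8937595853590774 [0.49895441 0.13101403 0.12456171] [ 5.28858684 -2.36505617  3.39690715] [-0.32706117 -1.15207383 -0.06044087] 24.125
26.3083
```

View pics/w3c.png

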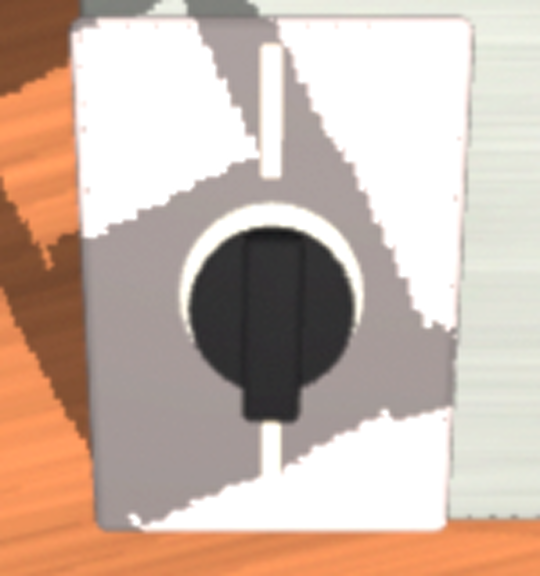

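The crop shows the bar (columns 244–301, rows 240–420) lying along the index line at x≈271, within about 0.01 rad. The TCP height of 124.5 mm at release matches the knob being fully home.

```bash
python3 -c "
from rig import manip as m
print(m.sign_off())"
```

```text
the job is handed in; nothing more can be done
None
```

The knob is fully home on the shaft with its bar along the index line to within about 0.01 rad and the gripper clear; peak seating force was about 14 N, it took about 26 s, and the job is handed in (no verdict came back).

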